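# Fit the filter and lock the bayonet lid of a dust-extractor housing

### The arm

A 6-joint arm with a two-finger parallel gripper is mounted at the origin on a cart in front of the work surface, level with it; the furniture and walls round the work are solid. World frame = base frame: x ahead of the robot, y to its left, z up, the work surface at z = 0. Lengths are in m, angles in rad, forces in N, time in s.
With the tool pointing down it reaches from about 0.35 to 0.975 m from the base axis. Payload 17.4 kg.
Tool frame: the origin (TCP) lies at the very end of the fingers, on their centre line; the grasp point (between the pads) lies 19 mm behind it (robot.grasp_offset is the distance from the TCP to the grasp point, in m); z points along the fingers, y is the line along which they close (so a half turn about z gives the same grasp; the last joint's range is limited). The gripper opens to 85 mm and grips with 20 to 120 N. Pads are 22 mm wide; open, the fingers measure 114 mm over their backs; the gripper's body (76 mm by 85 mm) begins 54 mm behind the grasp point. The pads swing forward as they close: fully open they stand 13 mm farther back than shut.
Start: joints at [-0.038, 0.116, 1.442, -0, 1.584, -0.038], TCP at [0.675, -0, 0.205] pointing down, gripper open.
Joint ranges: [-2.83, 2.83], [-0.83, 2.19], [0.07, 2.5], [-1.14, 4.28], [0.01, 3], [-2.97, 2.97]. Speed limits (rad/s): [1.89, 1.89, 2.22, 3.14, 3.14, 3.14].

### API

Orientations are given as a unit quaternion [w, x, y, z].
In Python, from cell import robot, eyes gives the robot as it stands. Calls block until the motion is done:
- robot.movep(position, orientation): joint-space move of the TCP to a pose.
- robot.line_to(position, ori=None, v=0.15, threshold=None): straight line of the TCP; ori=None keeps the orientation; v is the mean speed in m/s. With threshold (N) it stops when the force on the tool has changed by that much, and returns True; else False.
- robot.movej(angles): joint-space move.
- robot.command_gripper(opening): finger opening in m; the grip force is fixed at half the most; returns when the fingers have stopped.
- robot.wait(seconds).
- robot.solve_ik(position, orientation): joint angles nearest the present ones, or None.
- robot.get_state(): the state.
- eyes.camera(name): name is "scene" or "side" or "wrist"; returns the picture (480x640x3 uint8, red, green, blue); there is no depth.
- eyes.camera_info(name): a dict with "fx", "fy", "cx", "cy" (pixels), "k1" (the pictures are not rectified: a ray, as slopes to the right and down, at radius r is drawn at 1 + k1 r^2 times it, then the intrinsics apply), "R" (3x3) and "t" (3): a world point X has camera coordinates R X + t; the wrist camera has in their place "T_tool_cam" (4x4, takes a point from camera to tool coordinates, whose origin is the TCP and whose axes are the flange's). Camera axes: x right, y down, z forward; pixel columns grow to the right and rows downward; lengths in m; the calibration is good to about 2 mm. A picture is of the moment at which its call begins: read the wrist's pose just before it. camera_info takes no time and is no camera call.
A pose or a line that the arm cannot do raises robot.Unreachable and nothing moves.
- robot.close_job(): hands the job in; it is judged then, once.
The state is a dict: "t": time; "q": joint angles; "joint_velocities": joint speeds; "joint_efforts": joint torques, N m; "eef_pos": TCP position; "ee_rot": TCP orientation; "contact_force": force on the tool from outside, world axes, zero at the start; "moment": the same for the moment, N m; "gripper_width": finger opening in m; "finger_force": force on a finger pad.
Only numpy, scipy, OpenCV 4.12 (cv2) and the standard library are available. Lean on these libraries where they do the work, as an engineer would, in place of code of your own. Each camera call takes 0.05 s, during which the arm holds its last target. There are 200 camera calls.

### The job

Close up the dust extractor's filter housing: set the filter disc in it with its two notches over the two keys, so that it sits fully down, then put on the domed lid with its two lugs through the slots in the housing's ring, press it down against the spring and turn it clockwise (seen from above) about a quarter turn until it stops. Let go of the lid locked; leave the wax tin, the roll of tape and the tape measure where they are.

Things in the scene. Friction and masses are not known exactly. Their poses are not given: they have to be found in the camera images.
- housing: Filter housing, fixed: round grey pot, 130 mm outside diameter, open at the top, on a plywood board 140x140x12 mm; black hose stub on its +y side, reaching 105 mm from the axis, 17 to 59 mm up. Origin: centre of the board's underside, z up. Its ring's two slots point along +x and -x. Stops under the ring let the lid turn only clockwise from above, by 80 degrees (1.4 rad) from the slots.
- ring (a point): Centre of the upper face of the housing's aluminium retaining ring, 70 mm above the housing's origin, same axes. The ring is 8 mm thick (underside 62 mm above the origin), bore 94 mm diameter, with two slots leading out from the bore along +x and -x, 28 mm wide, ending 58 mm from the axis, through which the lid's lugs pass down.
- seat_top (a point): Centre of the round sprung seat (68 mm diameter) inside the housing, at its free height 41 mm above the housing's origin, same axes. It yields 10 mm: 4 N to start, 8 N at 6 mm, 10 N at the bottom. Two keys beside it, under the slots at +x and -x: 10 mm wide, 39 to 58 mm from the axis, rounded tops 50 mm above the origin.
- filter_center (a point): Filter, loose, 0.1 kg: pale pleated disc 88 mm diameter, 20 mm thick, grey pull bar on top (56 mm long along x, 16 wide, 20 to 56 mm above the underside). Two rim notches at +x and -x in line with the bar (19 mm wide, 8 deep) go over the keys, either way round. Point: on the axis 28 mm above the underside, z up. Underside rests on the seat at 41 mm over the housing's origin (else on the keys).
- lid_center (a point): Lid, loose, 0.2 kg: grey dome 89 mm diameter, 48 high, black grip bar on top (80 long along x, 18 wide, 48 to 76 mm above the rim); steel lugs at +x and -x in line with the bar, level with the rim (20 wide, 7 thick, to 55 mm off the axis). Point: on the axis 38 mm above the lower rim, z up. Rim over housing origin: 61 mm set on the filter, press to 51-54 to turn, 55 once locked. Friction holds it.
- wax_tin: Bystander: round tin of wax, 95 mm diameter, 33 mm high; origin at the centre of its underside.
- masking_tape: Bystander: roll of tape lying flat, 104 mm diameter, 25 mm high; origin at the centre of its underside.
- tape_measure: Bystander: tape measure, 38 x 84 x 68 mm high; origin at the centre of its underside.

How it is judged:
On the way, in this order (a step that is already met when the one before it is completed fails the run):
1. the filter disc sits fully down in the housing, its notches over the keys (z of filter_center in the frame of housing below 0.072 m and horizontal distance between filter_center and housing below 0.007 m and angle between the x axis of filter_center and the x axis of housing, either way round below 0.25 rad and angle between filter_center's own z axis and vertical below 0.08 rad), for 0.2 s.
2. the lid's lugs are in the slots of the ring (z of lid_center in the frame of housing below 0.102 m and horizontal distance between lid_center and housing below 0.006 m and angle between the x axis of lid_center and the x axis of housing, either way round below 0.25 rad), for 0.05 s.
At the end, for the whole second after the job is handed in: Filter on the seat, notches over the keys (7 mm, 0.25 rad); lid let go and locked: lugs under the ring (centre point under 95.5 mm above the housing's origin), within 6 mm of its axis, level to 0.06 rad, turned at least 1.2 rad from the slots (z of lid_center in the frame of housing below 0.0955 m and horizontal distance between lid_center and housing below 0.006 m and angle between lid_center's own z axis and vertical below 0.06 rad and angle between the x axis of lid_center and the x axis of housing, either way round above 1.2 rad and z of filter_center in the frame of housing below 0.068 m and horizontal distance between filter_center and housing below 0.007 m and angle between the x axis of filter_center and the x axis of housing, either way round below 0.25 rad); the robot touches nothing.
It fails at once if the wax tin, the roll of tape or the tape measure is moved by more than 30 mm (distance of any of wax_tin, masking_tape, tape_measure from where it was at the start of the episode above 0.03 m).
It also fails if it takes over 67 s, if anything falls off the work surface, if the arm or the gripper's body presses on something with over 40 N, if the wrist force passes 120 N, or if a joint passes its speed limit or range.

## Working session

There is one attempt and no reset: what is moved stays moved. The work goes in short steps, each a Python script; the robot and the scene stay as the last script left them, time stands still between calls to the robot, and variables do not carry over. Pictures are saved under pics/ and viewed, at most 10 in all, crops included, and the job is handed in when it is done.

```bash
ls; mkdir -p pics; python3 - <<'E'
from cell import robot, eyes
import cv2,numpy as np
for n in ["scene","side","wrist"]:
    im=eyes.camera(n); np.save(f"pics/{n}0.npy",im); cv2.imwrite(f"pics/{n}0.png",im[:,:,::-1])
    i=eyes.camera_info(n); print(n,{k:np.round(v,3).tolist() for k,v in i.items()})
s=robot.get_state(); print(s["t"],s["ee_rot"],s["contact_force"])
E
```

```text
pics
scene {'fx': 562.062, 'fy': 562.062, 'cx': 321.548, 'cy': 234.477, 'k1': -0.043, 'R': [[-0.749, -0.663, -0.007], [-0.306, 0.355, -0.883], [0.588, -0.659, -0.469]], 't': [0.475, 0.25, 1.189]}
side {'fx': 461.928, 'fy': 461.928, 'cx': 323.723, 'cy': 241.477, 'k1': -0.04, 'R': [[-1.0, -0.003, 0.003], [-0.004, 0.402, -0.916], [0.001, -0.916, -0.402]], 't': [0.623, 0.08, 1.113]}
wrist {'fx': 375.456, 'fy': 375.456, 'cx': 323.114, 'cy': 236.783, 'k1': -0.068, 'T_tool_cam': [[-0.0, -0.95, -0.311, 0.08], [1.0, -0.0, 0.001, 0.0], [-0.001, -0.311, 0.95, -0.169], [0.0, 0.0, 0.0, 1.0]]}
0.15 [-3.33555149e-04  7.07118888e-01  7.07094529e-01 -3.06447058e-04] [-0.17425349  0.13597091 -0.24946204]
```

View pics/scene0.png

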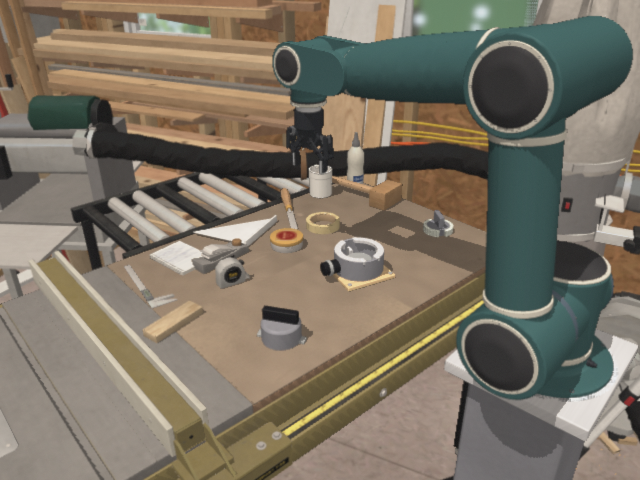

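View pics/side0.png

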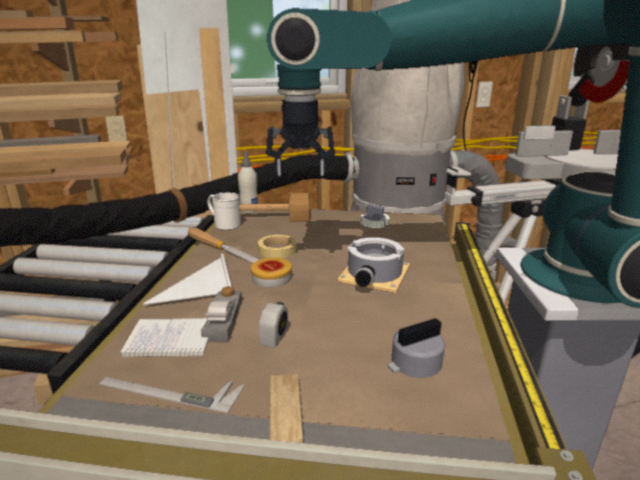

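The scene view shows the housing at (360,258), the filter at (438,227) and the lid at (281,330). In the side view they are at (376,262), (375,215) and (418,350). I'll triangulate roughly, then look at each from above.

```bash
cat > h.py <<'E'
from cell import robot, eyes
import cv2,numpy as np
from scipy.spatial.transform import Rotation as Ro
def rot(q): return Ro.from_quat(np.r_[q[1:],q[0]]).as_matrix()
def down(a):
    """tool down; closing line (tool y) at world angle a"""
    y=np.array([np.cos(a),np.sin(a),0]); z=np.array([0,0,-1.]); x=np.cross(y,z)
    q=Ro.from_matrix(np.c_[x,y,z]).as_quat(); return np.r_[q[3],q[:3]]
def ray(n,px,pose=None):
    i=eyes.camera_info(n)
    d=cv2.undistortPoints(np.array(px,float).reshape(-1,1,2),np.array([[i['fx'],0,i['cx']],[0,i['fy'],i['cy']],[0,0,1]]),np.array([i['k1'],0,0,0.]))[:,0]
    d=np.c_[d,np.ones(len(d))]
    if n=="wrist":
        T=np.array(i['T_tool_cam']); R=rot(pose[1]); return R@T[:3,3]+np.array(pose[0]), d@(R@T[:3,:3]).T
    R=np.array(i['R']); return -R.T@np.array(i['t']), d@R
def onplane(n,px,z,pose=None):
    o,d=ray(n,px,pose); return o+d*((z-o[2])/d[:,2])[:,None]
def shot(name):
    s=robot.get_state(); pose=(s['eef_pos'],s['ee_rot']); im=eyes.camera("wrist")
    cv2.imwrite(f"pics/{name}.png",im[:,:,::-1]); np.savez(f"pics/{name}.npz",im=im,p=pose[0],q=pose[1]); return im,pose
def load(name):
    d=np.load(f"pics/{name}.npz"); return d['im'],(d['p'],d['q'])
E
python3 - <<'E'
from h import *
for n,a,b,z in [("housing",(359,246),(376,248),.07),("filter",(438,228),(375,217),.02),("lid",(281,330),(417,350),.045)]:
    print(n,onplane("scene",[a],z)[0],onplane("side",[b],z)[0])
print([onplane("scene",[p],.03)[0][:2].round(3) for p in [(287,238),(323,222),(231,272)]])
E
```

```text
housing [ 0.50909234 -0.00556598  0.07      ] [0.5006265  0.00308629 0.07      ]
filter [ 0.45461294 -0.31470323  0.02      ] [ 0.46696991 -0.33557356  0.02      ]
lid [0.4352044  0.35446531 0.045     ] [0.46663216 0.35810371 0.045     ]
[array([0.735, 0.033]), array([ 0.724, -0.108]), array([0.715, 0.256])]
```

View pics/wrist0.png

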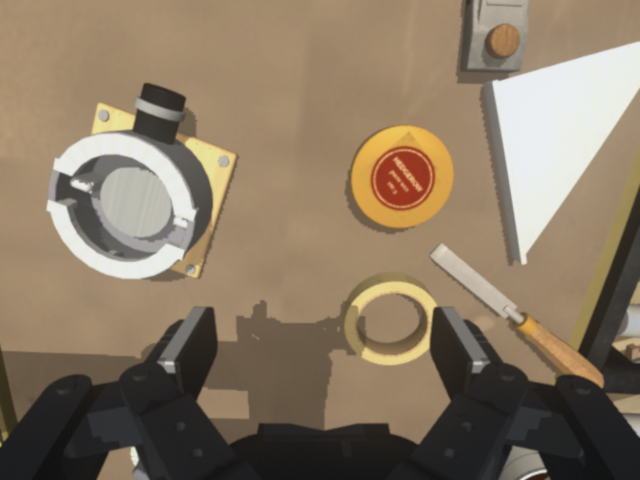

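The housing's ring is centred near (122,206), with slots at about (62,190) and (185,235) and the hose stub at (160,110). Tin and tape are at (402,178) and (390,322). Next, one close look each at housing and filter.

```bash
python3 - <<'E'
from h import *
q=down(0)
robot.movep([0.505,-0.02,0.26],q); shot("house1"); print(robot.get_state()['t'])
robot.movep([0.46,-0.34,0.19],q); shot("filt1"); print(robot.get_state()['t'])
a=load("house1")[0];b=load("filt1")[0]
c=np.hstack([a[:,:],b[:,:]]); cv2.imwrite("pics/c1.png",cv2.resize(c[:,:,::-1],(800,300),interpolation=cv2.INTER_AREA))
E
```

```text
0.95
2.25
```

View pics/house1.png

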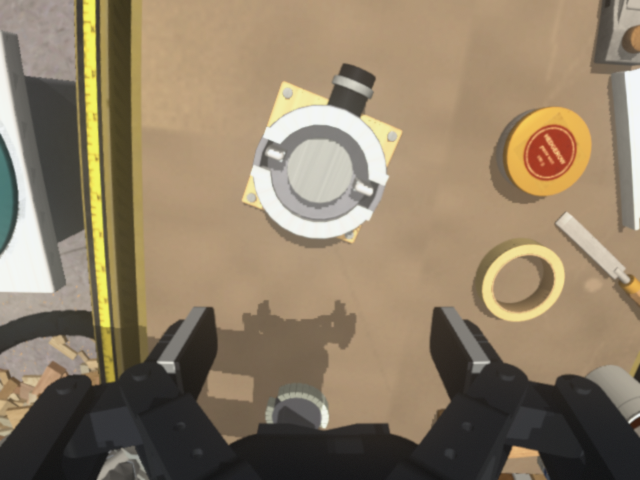

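View pics/filt1.png

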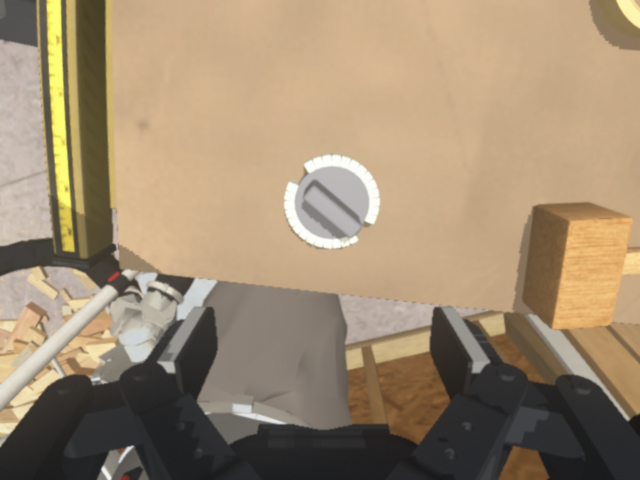

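The ring is centred at about (320,172) with keys at (274,154) and (363,187). The filter is at about (332,202), its bar running from (310,187) to (355,228) and its notches at (297,177) and (365,232). I'll fit circles and notch angles on their planes.

```bash
cat >> h.py <<'E'
from scipy.optimize import least_squares
def pts(mask,z,pose):
    ys,xs=np.nonzero(mask); return onplane("wrist",np.c_[xs,ys],z,pose)[:,:2]
def blob(mask,seed,r):
    m=np.zeros_like(mask,np.uint8); cv2.circle(m,seed,r,1,-1); return (mask&(m>0)).astype(np.uint8)
def circ(P,R0):
    """centre by outermost white points per direction, known radius R0, soft-L1"""
    c=(P.max(0)+P.min(0))/2
    for _ in range(5):
        d=P-c; a=np.arctan2(d[:,1],d[:,0]); r=np.hypot(*d.T); k=((a+np.pi)/(2*np.pi)*180).astype(int)
        E=np.array([P[k==j][r[k==j].argmax()] for j in range(180) if (k==j).any()])
        s=least_squares(lambda v:np.hypot(*(E-v[:2]).T)-v[2],[*c,R0],loss='soft_l1',f_scale=.001); c=s.x[:2]
    return s.x
def gaps(P,c,r0,r1):
    d=P-c; r=np.hypot(*d.T); d=d[(r>r0)&(r<r1)]; a=np.degrees(np.arctan2(d[:,1],d[:,0])).astype(int)%360
    h=np.bincount(a,minlength=360); h=np.convolve(np.r_[h[-2:],h,h[:2]],np.ones(5),'valid'); lo=np.nonzero(h<.5*np.median(h))[0]
    # angle (mod pi) by doubling
    z=np.exp(2j*np.radians(lo)).mean(); return np.degrees(np.angle(z))/2,lo
E
python3 - <<'E'
from h import *
for nm,seed,rr,z,R0,r0,r1 in [("house1",(320,172),78,.07,.065,.050,.056),("filt1",(332,202),58,.02,.044,.038,.042)]:
    im,pose=load(nm); hsv=cv2.cvtColor(im,cv2.COLOR_RGB2HSV)
    w=blob((hsv[...,1]<60)&(hsv[...,2]>(195 if nm=="house1" else 175)),seed,rr)
    P=pts(w,z,pose); c=circ(P,R0); print(nm,len(P),c,*gaps(P,c[:2],r0,r1))
    if nm=="house1":
        k=onplane("wrist",[(274,154),(363,187)],.05,pose); print(k,np.degrees(np.arctan2(*(k[1]-k[0])[1::-1])),k.mean(0))
        b=onplane("wrist",[(288,93),(392,136),(251,198)],.012,pose)[:,:2]; print("board",np.mean(b[1:],0),b)
    else:
        k=onplane("wrist",[(310,187),(355,228)],.056,pose); print(k,np.degrees(np.arctan2(*(k[1]-k[0])[1::-1])),k.mean(0))
E
```

```text
house1 8983 [0.5019794  0.00481615 0.06368164] -21.86820784719303 [144 145 146 147 148 149 150 151 152 153 158 159 160 161 162 163 164 165
 166 167 168 169 170 171 172 324 325 326 327 328 329 330 331 332 333 334
 335 336 337 338 339 340 345 346 347 348 349 350 351 352 353]
[[ 0.45684643  0.02227335  0.05      ]
 [ 0.54646133 -0.01102783  0.05      ]] -20.385225879535575 [0.50165388 0.00562276 0.05      ]
board [0.50217425 0.00363016] [[ 0.46897081  0.08183704]
 [ 0.58038536  0.03783282]
 [ 0.42396314 -0.0305725 ]]
filt1 5587 [ 0.46875943 -0.33758545  0.04431234] -41.413533203072106 [128 129 130 131 132 133 134 135 136 137 138 139 140 141 142 143 144 145
 146 147 308 309 310 311 312 313 314 315 316 317 318 319 320 321 322 323
 324 325 326 327 328 329 330 331]
[[ 0.45022288 -0.31617378  0.056     ]
 [ 0.48789374 -0.35112264  0.056     ]] -42.85339342956338 [ 0.46905831 -0.33364821  0.056     ]
```

```bash
python3 - <<'E'
from h import *
F=np.array([.4688,-.3376]); a=np.radians(-41.8+90)
q=down(a); print(robot.solve_ik([*F,.1],q), robot.solve_ik([*F,.1],down(a+np.pi)))
robot.movep([*F,.10],q); robot.line_to([*F,.033],v=.1); robot.command_gripper(0.0)
s=robot.get_state(); print(s['gripper_width'],s['finger_force'],s['eef_pos'],s['t'])
robot.line_to([*F,.20],v=.2)
H=np.array([.502,.0048]); robot.movep([*H,.20],down(np.radians(-21.3+90)))
shot("hand1"); s=robot.get_state(); print(s['gripper_width'],s['eef_pos'],s['contact_force'],s['q'],s['t'])
E
```

```text
[-6.68267205e-01 -4.76693778e-02  1.78045561e+00 -4.44089210e-16
  1.40880642e+00 -1.50951590e+00] [-6.68267205e-01 -4.76693778e-02  1.78045561e+00 -4.44089210e-16
  1.40880642e+00  1.63207675e+00]
-8.511037891814448e-05 0.0 [ 0.46881928 -0.33758614  0.03302118] 4.6417
-7.659227889252247e-05 [0.50214907 0.00388069 0.1998223 ] [-0.37637268 -0.09706419  0.49584839] [-4.29782036e-02 -2.65511245e-01  1.80986178e+00 -1.51993861e-04
  1.59752786e+00 -1.24053454e+00] 6.975
```

View pics/hand1.png

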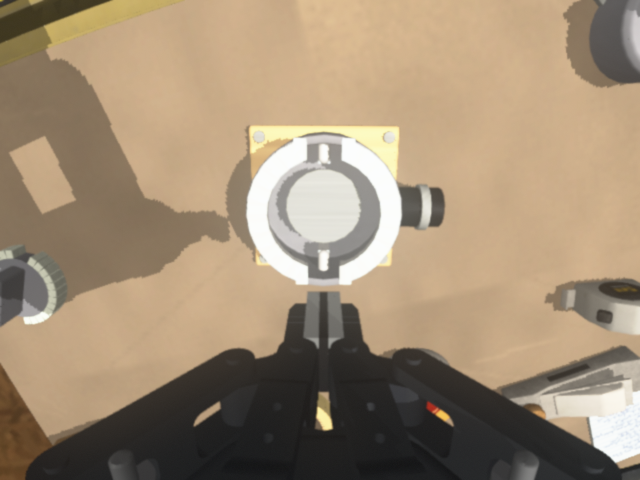

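The gripper closed on nothing. The housing is well aligned here (ring at (323,210), slots vertical). The filter is at the left edge, (20,285), so I'll look at it again.

```bash
python3 - <<'E'
from h import *
robot.command_gripper(.085)
robot.movep([.4688,-.3376,.19],down(0)); im,p=shot("filt2"); print(robot.get_state()['t'])
s=eyes.camera("side")[180:250,330:430]
c=cv2.resize(im[130:290,230:430],(800,600) if 0 else (600,480)); s=cv2.resize(s,(200,140)); c[:140,400:]=s
cv2.imwrite("pics/c2.png",c[:,:,::-1])
E
```

```text
9.1083
```

View pics/c2.png

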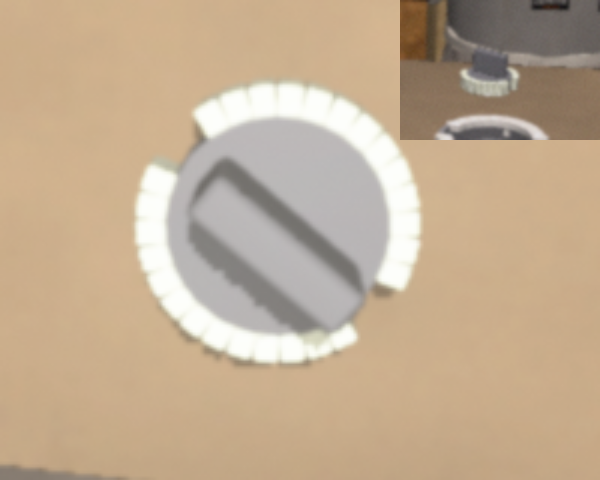

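```bash
python3 - <<'E'
from h import *
for nm,seed in (("filt1",(332,202)),("filt2",(323,204))):
    im,pose=load(nm); hsv=cv2.cvtColor(im,cv2.COLOR_RGB2HSV)
    w=blob((hsv[...,1]<60)&(hsv[...,2]>175),seed,58)
    P=pts(w,.02,pose); c=circ(P,.044); print(nm,c,gaps(P,c[:2],.038,.042)[0],pose[0])
k=onplane("wrist",[(230+208/3,130+193/3),(230+346/3,130+305/3)],.056,pose); print(k,k.mean(0))
s=robot.get_state(); print(s['gripper_width'],s['eef_pos'],s['ee_rot'],down(0),robot.grasp_offset)
E
```

```text
filt1 [ 0.46875927 -0.33758581  0.04431235] -41.413533203072106 [ 0.46061443 -0.33929902  0.19024869]
filt2 [ 0.46869219 -0.33746045  0.04429315] -41.61136338784195 [ 0.46922584 -0.3367593   0.19012022]
[[ 0.44998401 -0.31971317  0.056     ]
 [ 0.48839116 -0.3517614   0.056     ]] [ 0.46918758 -0.33573728  0.056     ]
0.08473516743728146 [ 0.46935637 -0.33657724  0.19023702] [1.59042348e-04 7.06270718e-01 7.07941834e-01 8.32726679e-05] [0.         0.70710678 0.70710678 0.        ] 0.0187
```

The filter hasn't moved and is where it was measured. I'll retry in steps and record what happens.

```bash
python3 - <<'E'
from h import *
F=np.array([.4690,-.3372]); a=np.radians(-41.5+90); q=down(a)
robot.movep([*F,.10],q); r=robot.line_to([*F,.030],v=.1,threshold=8); s=robot.get_state(); print(r,s['eef_pos'],s['contact_force'])
A=shot("g1")[0]
for w in (.03,.02,.01):
    robot.command_gripper(w); s=robot.get_state(); print(w,s['gripper_width'],s['finger_force'],s['contact_force'],s['t'])
B=shot("g2")[0]; S=eyes.camera("side")
c=np.vstack([np.hstack([A[200:480,160:480],B[200:480,160:480]])]); S=cv2.resize(S[100:240,300:460],(320,280))
cv2.imwrite("pics/c3.png",cv2.resize(np.hstack([c,S]),(800,233))[:,:,::-1])
E
```

```text
False [ 0.46927981 -0.33742053  0.03061061] [-0.06214186 -1.09414916  1.24578103]
0.03 0.03017471637329072 0.0 [-0.25678179  0.19227511 -0.11441492] 11.4583
0.02 0.020269073949334197 0.0 [-0.38402268 -0.38762833 -1.04499192] 11.7167
0.01 0.009824556284901838 0.0 [-0.31624009  0.02575873 -0.42998743] 11.975
```

View pics/c3.png

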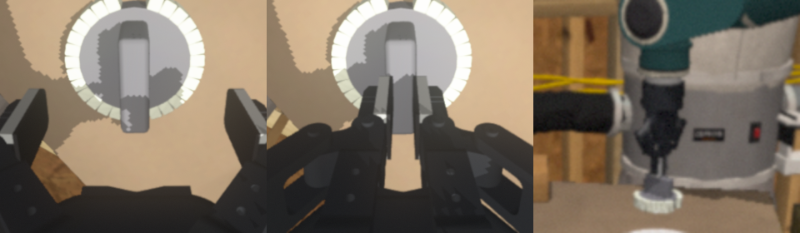

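The side view suggests the fingertips end at or above the bar's top at composite (660,177). I'll check this by projecting the TCP into the side view and feeling for contact.

```bash
cat >> h.py <<'E'
def proj(n,X,pose=None):
    i=eyes.camera_info(n); X=np.atleast_2d(X).astype(float)
    if n=="wrist":
        T=np.array(i['T_tool_cam']); c=((X-pose[0])@rot(pose[1])-T[:3,3])@T[:3,:3]
    else: c=X@np.array(i['R']).T+np.array(i['t'])
    s=c[:,:2]/c[:,2:]; s=s*(1+i['k1']*(s**2).sum(1))[:,None]
    return s*[i['fx'],i['fy']]+[i['cx'],i['cy']]
E
python3 - <<'E'
from h import *
s=robot.get_state(); p=np.array(s['eef_pos']); print(s['q'],p)
for n in("side","scene"):
    print(n,"tcp",proj(n,p),"bar top/disc top/bottom",proj(n,[[p[0],p[1],z] for z in(.056,.02,0)]))
    im=eyes.camera(n); u,v=proj(n,p)[0].astype(int); g=cv2.cvtColor(im,cv2.COLOR_RGB2GRAY); print(v-20); 
    for r in range(v-20,v+22,2): print(r,' '.join('%3d'%x for x in g[r,u-22:u+24:2]))
print(robot.line_to([*p[:2],.02],v=.02,threshold=4)); s=robot.get_state(); print(s['eef_pos'],s['contact_force'])
E
```

```text
[-6.67534335e-01  8.63894167e-03  1.84432462e+00 -8.02862726e-06
  1.28863890e+00 -1.51401674e+00] [ 0.46898891 -0.33721343  0.02998688]
side tcp [[374.44186426 213.74500403]] bar top/disc top/bottom [[374.84480467 205.68630978]
 [374.28840027 216.80782502]
 [373.98310992 222.89033696]]
193
193 106 114  76  75  82  84  84  80  58  33  31  31  32  34  66  99 106 108 106 101 108 107 108
195  99 151 134  79  81  84  83  87  91  56  25  45  92  43  82 106 103 106 103 107 109 108 106
197 102 116 159 122  83  84  87  88  92  60  28  44  99  47  86 104 106 104 103 105 108 108 108
199 107  99 111 136 118  94  83  89  92  61  30  62 113  48  80 104 104 103 104 103 108 107 107
201 103  93  98 105 117 140 134 114 102  59  31  68 114  50  77 100 104 104 103 105 108 105 107
203  86  81 109 113 106 115 126 143 128  58  31  75 113  49  91 103 106 107 104 107 108 107 106
205  81  84  82  97 114 112 112 114  76  78  84 114 104  78 102 117 116 112 111 106 109 111 108
207  83  88  77  90 104 108 110  81  67  70  73  79 101 115 119 125 139 161 163 166 156 153 134
209  88  88  83  90 102 106 106  78  66 
[... 2760 characters left out ...]
 86  95 124 137 193 223 162  56  59  64  65
230 131 129 129 129 152 162 167 186 213 218 219 211 110  94 134 219 192 153 123  54  59  63  65
232 134 131 130 129 143 166 168 151 171 173 148 172  93  95 130 163 140 134 106  54  59  63  65
234 133 133 131 130 130 139 192 157 174 177 155 163  86  94 138 161 140 135  96  54  61  62  67
236 131 131 131 130 129 128 129 128 146 164 164 165 103 128 132 146 119 130  87  57  60  62  66
238 130 131 129 129 130 129 130 129 130 129 129 132 132 131 132 131 130 130  76  56  61  64  65
240 133 131 131 131 131 130 130 131 129 130 131 132 131 131 130 130 131 128  73  59  60  63  67
True
[ 0.46908181 -0.33728896  0.02962116] [-1.68803218  0.54344976  5.62139855]
```

Contact at TCP z≈0.030 while the bar's top should be at 0.056: the fingertips seem to end about 26 mm behind the nominal TCP. I'll check by touching free table.

```bash
python3 - <<'E'
from h import *
s=robot.get_state(); p=np.array(s['eef_pos']); robot.line_to([*p[:2],.10],v=.2)
robot.movep([.45,-.2,.08],down(0))
for w in (.016,):
    robot.command_gripper(w); print(robot.line_to([.45,-.2,-.03],v=.05,threshold=5)); s=robot.get_state(); print(w,s['gripper_width'],s['eef_pos'],s['contact_force'])
    im,pose=shot("tip"); S=eyes.camera("side"); u,v=proj("side",pose[0])[0].astype(int); print("side tcp",u,v)
    robot.line_to([.45,-.2,.08],v=.2)
print(robot.get_state()['t'])
E
```

```text
True
0.016 0.016342842103323436 [ 0.45003895 -0.20004295 -0.02643083] [-0.7421535   0.84893645  6.20800615]
side tcp 384 249
16.8333
```

Confirmed: the tips are 26.4 mm behind the reported TCP at this opening. I'll use that offset from here on and retry the pick.

```bash
echo 'TIP=.0264 # real fingertips end this far behind the reported TCP (felt on table)' >> h.py; python3 - <<'E'
from h import *
F=np.array([.4689,-.3373]); q=down(np.radians(-41.5+90)); z=.030-TIP
robot.movep([*F,.10],q); robot.command_gripper(.06); robot.line_to([*F,z],v=.1,threshold=10); robot.command_gripper(0.0)
s=robot.get_state(); print(s['gripper_width'],s['finger_force'],s['eef_pos'],s['contact_force'])
robot.line_to([*F,.20],v=.2)
H=np.array([.502,.0048]); robot.movep([*H,.20],down(np.radians(-21.3+90))); robot.wait(.3)
im,pose=shot("hand2"); s=robot.get_state(); print(s['gripper_width'],s['eef_pos'],s['contact_force'],s['t'])
hsv=cv2.cvtColor(im,cv2.COLOR_RGB2HSV)
zt=pose[0][2]-z+.02; u,v=proj("wrist",[pose[0][0],pose[0][1],zt],pose)[0].astype(int); print(u,v)
w=blob((hsv[...,1]<60)&(hsv[...,2]>170),(int(u),int(v)),110)
P=pts(w,zt,pose); c=circ(P,.044); print(c,c[:2]-pose[0][:2],gaps(P,c[:2],.038,.042))
E
```

```text
0.01508426441605467 59.652196168899536 [ 0.46911811 -0.33749864  0.00407659] [-0.49257607  0.20357575  5.2340163 ]
0.015095640281475057 [0.50206813 0.00436683 0.19995889] [ 0.16197564  0.16650087 -1.46595247] 22.675
323 298
[0.49792978 0.00597053 0.04458468] [-0.00417015  0.00172251] (np.float64(-22.47373788418856), array([  0,   1,   2,   3,   4,   5,   6,   7,   8,   9,  10,  11,  12,
        13,  14,  15,  16,  17,  18,  19,  20,  21,  22,  23,  24,  25,
        26, 143, 144, 290, 291, 292, 293, 294, 295, 296, 297, 298, 299,
       300, 301, 302, 303, 304, 305, 306, 307, 308, 309, 310, 311, 312,
       313, 314, 315, 316, 317, 318, 319, 320, 321, 322, 323, 324, 325,
       326, 327, 328, 329, 330, 331, 332, 333, 334, 335, 336, 337, 338,
       339, 340, 341, 342, 343, 344, 345, 346, 347, 348, 349, 350, 351,
       352, 353, 354, 355, 356, 357, 358, 359]))
```

View pics/hand2.png

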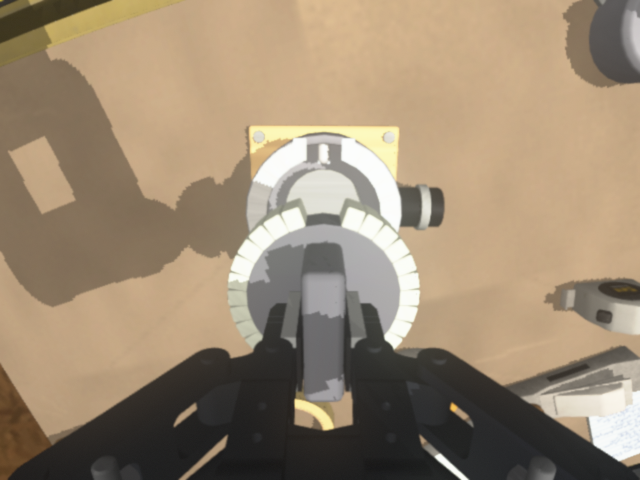

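The filter is held squarely by its bar: rim from x=228 to 420, upper notch centred at (323,215), in line with the housing's slot at (323,150). I'll refine the housing centre from the earlier unobstructed picture at this same pose, then insert.

```bash
python3 - <<'E'
from h import *
im,pose=load("hand1"); hsv=cv2.cvtColor(im,cv2.COLOR_RGB2HSV)
w=blob((hsv[...,1]<60)&(hsv[...,2]>195),(323,208),84); w[286:]=0
P=pts(w,.07,pose); c=circ(P,.065); print(c,gaps(P,c[:2],.050,.056)[0])
k=onplane("wrist",[(323,155),(323,262)],.05,pose); print(k.mean(0))
H=.5*(c[:2]+[.502,.0048]); print(H)
if np.hypot(*(H-[.502,.0048]))<.003:
    q=down(np.radians(-21.3+90)); z0=.030-TIP+.041
    robot.line_to([*H,z0+.03],v=.15)
    r=robot.line_to([*H,z0],v=.03,threshold=6); s=robot.get_state(); print(r,s['eef_pos']-np.r_[H,z0],s['contact_force'],s['t'])
E
```

```text
[0.50177595 0.00481128 0.06431989] -21.798837894229997
[0.50299775 0.00350031 0.05      ]
[0.50188797 0.00480564]
False [ 8.81791039e-05 -1.81526576e-06  3.21675296e-04] [-0.88052003 -0.21874718  2.40182217] 24.8083
```

Down at seat level with no blockage. Release, check, then look at the lid.

```bash
python3 - <<'E'
from h import *
robot.command_gripper(.05); s=robot.get_state(); p=np.array(s['eef_pos']); robot.line_to([*p[:2],.2],v=.25)
im,pose=shot("set1")
hsv=cv2.cvtColor(im,cv2.COLOR_RGB2HSV)
robot.command_gripper(.085); robot.movep([.45,.35,.22],down(np.radians(69))); lid,lp=shot("lid1"); print(robot.get_state()['t'])
c=np.hstack([im[100:400,160:480],lid[60:360,160:560]]); cv2.imwrite("pics/c4.png",c[:,:,::-1])
E
```

```text
27.875
```

View pics/c4.png

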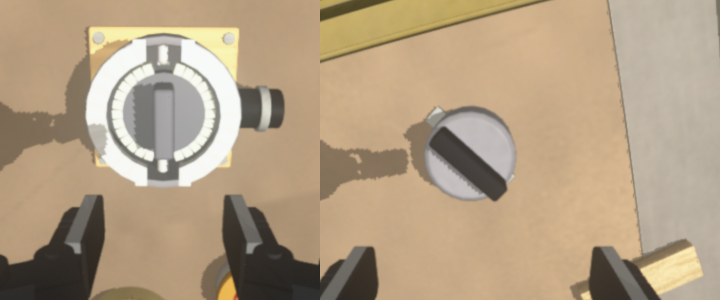

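The filter is seated concentric (crop (163,112)), with its notches over both keys. The lid's dome is at crop (470,153), with the black bar from (438,133) to (497,195). I'll take one shot with the camera straight above the lid, so height doesn't matter.

```bash
cat >> h.py <<'E'
def darkbar(im,pose,seed,r,z):
    w=blob(im.max(2)<62,seed,r); n,l,st,ce=cv2.connectedComponentsWithStats(w); j=1+st[1:,4].argmax()
    P=pts(l==j,z,pose); b=cv2.minAreaRect((P*1e3).astype(np.float32)); bx=cv2.boxPoints(b)
    e=max((bx[1]-bx[0],bx[2]-bx[1]),key=np.linalg.norm); return np.array(b[0])/1e3,np.degrees(np.arctan2(e[1],e[0])),b[1],st[j,4]
E
python3 - <<'E'
from h import *
im,pose=load("lid1"); print(darkbar(im,pose,(308,224),60,.076))
L=darkbar(im,pose,(308,224),60,.076)[0]
q=down(np.radians(69)); x=rot(q)[:,0][:2]
robot.movep([*(L-.08*x),.2],q); im,pose=shot("lid2"); u,v=proj("wrist",[*L,.076],pose)[0].astype(int); print(u,v)
print(darkbar(im,pose,(int(u),int(v)),75,.076))
# dome silhouette: grey, low saturation vs brown table
hsv=cv2.cvtColor(im,cv2.COLOR_RGB2HSV); w=blob((hsv[...,1]<50),(int(u),int(v)),85)
w=cv2.morphologyEx(w,cv2.MORPH_OPEN,np.ones((5,5)))
P=pts(w,.02,pose); c=circ(P,.0445); print(c,len(P)); d=P-c[:2]; f=d[np.hypot(*d.T)>.047]; print("lug dirs",len(f),np.degrees(np.angle(np.exp(2j*np.arctan2(f[:,1],f[:,0])).mean()))/2)
print(robot.get_state()['t'])
E
```

```text
(array([0.44643787, 0.33752048]), np.float32(27.167503), (16.55457305908203, 1.8085825443267822), np.int32(30))
324 112Traceback (most recent call last):
  File "<stdin>", line 6, in <module>
  File "h.py", line 50, in darkbar
    w=blob(im.max(2)<62,seed,r); n,l,st,ce=cv2.connectedComponentsWithStats(w); j=1+st[1:,4].argmax()
                                                                                    ~~~~~~~~~~~~~~~^^
ValueError: attempt to get argmax of an empty sequence
```

```bash
python3 - <<'E'
from h import *
a,p=load("lid1"); print(a[215:232:8,300:318:8].tolist(), a[175,276],a[200,330])
a,p=load("lid2"); print(p[0])
g=a.max(2); 
for r in range(60,190,7): print(r,' '.join('%3d'%v for v in g[r,240:400:8]))
E
```

```text
[[[71, 66, 63], [65, 60, 57], [81, 76, 73]], [[69, 64, 61], [70, 66, 62], [68, 63, 59]], [[73, 68, 65], [68, 63, 59], [71, 66, 62]]] [149 146 137] [194 189 187]
[0.52202763 0.30730226 0.1994331 ]
60 208 208 208 209 211 209 206 204 202 203 205 207 208 210 208 208 207 207 205 204
67 205 205 206 208 209 210 208 207 203 203 204 207 208 208 209 208 207 208 204 204
74 205 205 205 208 210 209 209 206 203 199 181 183 204 207 206 207 208 206 206 203
81 204 203 204 207 209 209 221 200 174 188 196 196 191 179 200 206 206 205 201 202
88 203 201 204 207 209 192 141 143 201 201 199 198 202 199 186 196 205 205 202 201
95 203 203 203 208 143 152  74  77 178 198 199 199 200 200 199 189 205 202 202 200
102 204 202 185 137 138  69  73  75  78 186 202 201 200 200 201 203 176 203 203 201
109 203 205 137 137 137 133  69  72  75  76 195 198 201 200 202 202 185 201 201 199
116 200 179 137 138 134 137 128  70  73  76  75 198 199 199 201 199 197 193 202 201
123 202 204 156 137 135 181 135 123  68  73  76  74 201 202 200 201 200 182 202 200
130 201 204 140 138 133 197 186 132 116  69  73  77  74 201 201 204 204 173 200 200
137 202 202 145 139 131 197 200 184 134 109  70  74  79  74 201 201 198 190 202 201
144 203 204 171 140 139 186 200 202 147 135  97  72  76  79  78 201 191 202 204 200
151 202 204 209 140 139 154 201 202 202 155 133  87  72  76  81  91 170 201 203 203
158 202 206 209 170 140 130 193 202 200 201 168 135  81  74  78  82 185 203 203 201
165 202 204 205 209 141 139 139 198 200 202 201 150 135  74  76  78 213 203 203 205
172 205 203 206 208 210 145 135 135 182 200 201 201 163 170  77 219 203 204 204 205
179 205 203 204 205 207 206 201 171 175 144 150 153 149 194 200 202 202 206 203 206
186 204 203 204 205 206 205 202 200 198 198 198 197 197 198 200 201 203 206 203 204
```

```bash
sed -i 's/im.max(2)<62/im.max(2)<95/' h.py; python3 - <<'E'
from h import *
im,pose=load("lid2"); print(darkbar(im,pose,(323,132),62,.076))
hsv=cv2.cvtColor(im,cv2.COLOR_RGB2HSV); w=blob((hsv[...,1]<45),(323,132),75); w=cv2.morphologyEx(w,cv2.MORPH_OPEN,np.ones((3,3)))
for z in (.0,.04):
    P=pts(w,z,pose); c=circ(P,.0445); d=P-c[:2]; r=np.hypot(*d.T); f=d[(r>.049)&(r<.057)]; a=np.degrees(np.arctan2(f[:,1],f[:,0]));print(z,c,len(P),len(f),np.histogram(a,np.arange(-180,181,20))[0],np.degrees(np.angle(np.exp(2j*np.radians(a)).mean()))/2)
E
```

```text
(array([0.45904938, 0.33168231]), np.float32(26.222061), (78.12641906738281, 17.033458709716797), np.int32(2370))
0.0 [0.46070189 0.33140529 0.04948208] 9096 517 [ 56 140  12  19  11  13  13  11  11  28 111  13  12  16  11  13  13  14] 26.975038049440354
0.04 [0.4593046  0.33192847 0.04412962] 9096 58 [14 36  0  0  0  0  0  0  0  1  7  0  0  0  0  0  0  0] 24.90926483092289
```

Lid bar centre is (0.459, 0.332) at 26.2°. Grasping with the closing line at 116° leaves wrist range for the clockwise turn.

```bash
python3 - <<'E'
from h import *
L=np.array([.4592,.3318]); G=.053-TIP
q=down(np.radians(116.2)); robot.movep([*L,.12],q); robot.line_to([*L,G],v=.1,threshold=10); robot.command_gripper(0.0)
s=robot.get_state(); print(s['gripper_width'],s['finger_force'],s['eef_pos'],s['contact_force'],s['q'][5])
robot.line_to([*L,.17],v=.2)
H=np.array([.5019,.0048]); q=down(np.radians(-21.3+90)); robot.movep([*H,.17],q)
robot.line_to([*H,G+.085],v=.15); robot.wait(.3); shot("hand3"); s=robot.get_state(); f0=s['contact_force'];print(s['gripper_width'],s['eef_pos'],f0,s['t'])
r=robot.line_to([*H,G+.0605],v=.03,threshold=6); s=robot.get_state(); print(r,"rim",s['eef_pos'][2]-G,s['eef_pos'],s['contact_force']-np.array(f0),s['moment'],s['gripper_width'],s['t'])
E
```

```text
0.01673155744541321 59.54362750053406 [0.45928475 0.33199231 0.02685599] [-0.30303715  0.69428494  2.52531163] -1.4474237961763914
0.016902305223889316 [0.50211525 0.00477282 0.1121524 ] [-0.42247944  0.01767366 -2.1071156 ] 33.8083
False rim 0.06078679367526442 [0.50196981 0.00479852 0.08738679] [-1.41498833 -0.0891148   3.17303252] [-0.09537608  0.30958603 -0.03181152] 0.016821203911240368 34.775
```

The lugs are in the slots at rim 61 mm. Press and turn in small steps.

```bash
python3 - <<'E'
from h import *
G=.053-TIP; H=np.array([.5019,.0048])
robot.wait(.1); f0=np.array(robot.get_state()['contact_force'])
r=robot.line_to([*H,G+.0522],v=.03,threshold=14); s=robot.get_state(); print(r,"rim",s['eef_pos'][2]-G,s['contact_force'],s['moment'])
a0=-21.3+90; t=0
for t in list(np.arange(.1,1.4,.15))+[1.4,1.44]:
    robot.movep([*H,G+.0522],down(np.radians(a0)-t)); s=robot.get_state()
    print(round(t,2),np.round(s['contact_force'],1),np.round(s['moment'],2),np.round(s['eef_pos'],4),round(s['t'],2))
    if abs(s['moment'][2])>3 or np.linalg.norm(s['contact_force'])>50: break
E
```

```text
False rim 0.052315140938869215 [-0.95224325  0.13084862  5.83128549] [-0.01926558  0.27382835  0.00164377]
0.1 [-1.5  0.   6.4] [-0.01  0.15 -0.12] [0.5023 0.0048 0.0791] 35.55
0.25 [-0.6  0.6  5.2] [ 0.01  0.1  -0.1 ] [0.5023 0.0048 0.0791] 35.82
0.4 [-0.5 -0.   5.7] [ 0.01  0.09 -0.13] [0.5023 0.0048 0.0791] 36.08
0.55 [-0.1  0.6  5.5] [ 0.    0.16 -0.1 ] [0.5023 0.0048 0.0791] 36.35
0.7 [-0.3  0.9  5.1] [ 0.04  0.12 -0.09] [0.5023 0.0048 0.0791] 36.62
0.85 [-0.1  0.3  6.2] [ 0.03  0.13 -0.15] [0.5023 0.0048 0.0791] 36.88
1.0 [-0.3 -1.   4.9] [ 0.03  0.08 -0.14] [0.5023 0.0048 0.0792] 37.15
1.15 [0.  0.9 5.9] [ 0.06  0.07 -0.15] [0.5023 0.0048 0.0791] 37.42
1.3 [-0.2  0.5  5.3] [ 0.    0.04 -0.1 ] [0.5023 0.0048 0.0791] 37.68
1.4 [-1.6  0.4  6.9] [ 0.08  0.36 -0.16] [0.5022 0.0049 0.0791] 37.93
1.44 [-6.7  1.5  7.8] [0.31 1.05 1.34] [0.5018 0.005  0.0791] 38.18
```

It reached the stop at about 1.42 rad. Ease off slightly, release, lift and verify with the same measurement as before.

```bash
python3 - <<'E'
from h import *
G=.053-TIP; H=np.array([.5019,.0048]); a=np.radians(-21.3+90)-1.41; q=down(a)
robot.movep([*H,G+.0522],q); robot.line_to([*H,G+.054],v=.02); robot.command_gripper(.06); robot.line_to([*H,.2],v=.2)
x=rot(q)[:,0][:2]; robot.movep([*(H-.08*x),.25],q); im,pose=shot("end"); u,v=proj("wrist",[*H,.13],pose)[0].astype(int)
c,ang,b,n=darkbar(im,pose,(int(u),int(v)),75,.131); print("bar",c,"off",c-H,"deg",ang,"turned",(ang+21.3)%180,b,n)
for nm in("scene","side"):
    cv2.imwrite(f"pics/{nm}9.png",eyes.camera(nm)[:,:,::-1])
# height check: bar long-axis length in px gives its range
s=robot.get_state(); print(s['contact_force'],s['t'])
E
```

```text
bar [0.50197391 0.00508947] off [7.39074707e-05 2.89473724e-04] deg 77.81624 turned 99.11624 (76.89298248291016, 16.692378997802734) 2486
[0.82831013 0.34417693 0.25461178] 40.5333
```

The lid bar is centred to 0.3 mm and turned 81°, with the gripper clear.

```bash
python3 -c "
from h import *
print(robot.close_job())"
```

```text
the job is handed in; nothing more can be done
None
```

The job is handed in at about 41 s of the 67 s: the filter is seated over its keys, and the lid is locked at about 81° (1.41 rad), centred to 0.3 mm and released, with the tin, tape and tape measure never approached; `close_job` returned no verdict.

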